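Hold the head cover over an open vacuum pump

ROBOT

A 7-joint arm with a two-finger parallel gripper is mounted at the origin on the work surface. World frame = base frame: x ahead of the robot, y to its left, z up, the work surface at z = 0. Lengths are in m, angles in rad, forces in N, time in s.
With the tool pointing down it reaches from about 0.425 to 0.95 m from the base axis. Payload 4.7 kg.
Tool frame: the origin (TCP) lies on the centre line of the jaws, within the pads' length; the fingertips stand 11 mm ahead of it and the grasp point (between the pads) lies 8 mm behind it; z points along the fingers, y is the direction in which the jaws open and shut (so a half turn about z gives the same grasp; the last joint's range is limited). The gripper opens to 87 mm and grips with 3 to 60 N. Pads are 19 mm wide; open, the fingers measure 117 mm over their backs; the gripper's body (75 mm by 190 mm) begins 51 mm behind the grasp point.
Start: joints at [1.296, 0.469, -0.049, 1.532, 0.024, 1.141, -0.082], TCP at [0.164, -0.655, 0.234] pointing down, gripper open.
Joint ranges: [-2.59, 2.59], [-0.33, 1.99], [-1.39, 1.29], [0.1, 2.45], [-1.04, 4.18], [0.21, 1.99], [-2.66, 2.66]. Speed limits (rad/s): [2.57, 2.57, 3.14, 3.14, 3.14, 3.14, 3.14].

INTERFACE

Orientations are given as a unit quaternion [w, x, y, z].
In Python, from cell import ctrl, cams, workorder gives the robot as it stands. The module is installed in compiled form; this text tells all that it offers.
- The arm moves only by the tool servo_tool, never from a script. Its argument "increments" is a list of rows, each a list of 3 entries, a list of its own where there are three numbers: the closure, from -1 (fully open) to 1 (shut), so that 0 is half open, then the shift along the tool's x, y, z in m, then the turn, a rotation vector about the tool's x, y, z in degrees. A call has 1 to 20 rows; each row shifts and turns the pose as measured when the row begins, along the tool's axes as they then stand; what a row does not reach is not made up. A row lasts 1/10 s, in which the tool goes at most 50 mm and 8.59 degrees, less where a joint would pass 70% of its speed; a pose out of reach is approached as far as the arm can. A call is refused whole if a number of a shift passes 0.05 or a number of a turn 8.59, either way. A call with a gripper value outside its range is refused whole. The fingers move at their own pace and stop on an object; "newtons" is the grip in N (left out, the last holds). Time passes only in rows, so rows that do not move let the fingers close. It gives the time, the measured TCP pose, the force and the opening at its end, in the units of the state.
- ctrl.read_state(): the state, without advancing time (a new reading comes with each control period).
- cams.snapshot(name): name is "scene" or "top" or "wrist"; returns a dict with "img" (420x560x3 uint8, red, green, blue), "mtx" (3x3 intrinsics, pixels), "extrinsics" (4x4, takes a point from camera to world coordinates). Camera axes: x right, y down, z forward; pixel columns grow to the right and rows downward; lengths in m; the calibration is good to about 2 mm. A picture is of the moment at which its call begins. There is no depth.
- workorder.finish_job(): hands the job in, once; it reports no verdict.
The state is a dict: "t": time; "joint_pos": joint angles; "dq": joint speeds; "joint_efforts": joint torques, N m; "eef_pos": TCP position; "tool_rot": TCP orientation; "wrist_force": force on the tool from outside, world axes, zero at the start; "ft_torque": the same for the moment, N m; "width": finger opening in m.
Only numpy, scipy, OpenCV 4.12 (cv2) and the standard library are available. Lean on these libraries where they do the work, as an engineer would, in place of code of your own. Each camera call takes 0.05 s, during which the arm holds its last target. There are 200 camera calls.

TASK

The diaphragm vacuum pump is ready to be closed: lift the dust cap off its open head and lay it flat, knob up, in the empty parts tray. Then pick up the pump's rectangular head cover by its valve block and hold it level, hovering about 10 mm above the head, its four screw holes straight over the four threaded holes and its hose nozzle pointing away from the motor, so that a colleague can start the screws. Do not let the cover bump the pump, leave the other things on the bench alone, and finish still holding the cover there.

Things in the scene. Friction and masses are not known exactly. Their poses are not given: they have to be found in the camera images.
- pump: Diaphragm vacuum pump, fixed, 310 mm long. Origin on the bench under the centre of its open head, z up. The aluminium head is 110 mm (x) by 96 mm (y), its flat top 150 mm above the bench, with a 64 mm round opening (black diaphragm inside). Motor, gauges and carrying handle lie to -y, 50 to 260 mm from the head's centre, at most 210 mm high.
- head_face (a point): Centre of the flat top of the pump head, 150 mm above the bench; axes as the pump's (z up, -y to the motor).
- thread0 (a point): Mouth of the threaded hole of the pump head at x +43, y +35 mm from head_face, on the head's top. The four threaded holes (6 mm wide) lie at x +-43, y +-35 mm.
- thread2 (a point): Mouth of the threaded hole at x -43, y -35 mm from head_face, diagonally opposite to thread0.
- cap: Grey plastic dust cap, 60 g: disc 78 mm wide, 6 mm thick, a 58 mm wide, 4 mm high spigot below, a round knob on top, 28 mm wide, 24 mm tall; 34 mm tall in all. Origin at the centre of its underside, z up. At the start its spigot sits loosely in the pump head's opening, its disc on the head's top.
- cap_knob (a point): Centre of the dust cap's knob, half-way up it, 22 mm above the cap's underside (12 mm below the knob's top).
- tray_in (a point): Centre of the inner floor (3 mm above the bench) of the empty open aluminium parts tray, 140 mm along its x, 180 mm along its y, walls 3 mm thick and 18 mm high; fixed.
- cover: The pump's head cover, aluminium, about 0.45 kg, loose on the bench: plate 110 mm (x) by 96 mm (y), 10 mm thick, four 8 mm holes at x +-43, y +-35 mm, on top a valve block 32 mm wide (x), 56 mm long (y), 28 mm high. A barbed hose nozzle points to +y, to 76 mm from the centre. Origin at the centre of the underside, z up. Fitted right, its axes point as the pump's do.
- cover_block (a point): Centre of the cover's valve block, 24 mm above the plate's underside and 14 mm above its top; axes as the cover's. The block is gripped across its 32 mm width, along x; the nozzle points to +y.
- cover_hole0 (a point): Screw hole of the cover at x +43, y +35 mm, at the plate's underside. It belongs over thread0.
- cover_hole2 (a point): Screw hole of the cover at x -43, y -35 mm, at the plate's underside. It belongs over thread2.
- blank: Bystander: round aluminium blanking cover, 80 mm wide, 24 mm tall with its stub. Origin under its centre.
- dish: Bystander: small steel dish of screws, 90 mm wide, 18 mm tall.
- gasket: Bystander: black ring gasket, 72 mm wide, 5 mm tall.
- driver: Bystander: screwdriver with a black handle, lying on the bench near the robot.
- spanner: Bystander: steel spanner lying on the bench near the robot.
- bottle: Bystander: white plastic wide-mouth bottle, 90 mm wide, 190 mm tall.
- beaker: Bystander: white plastic beaker, 110 mm wide, 145 mm tall.
Not all that is in view belongs to the job. What is shaped like the cover but turquoise is not meant. What is shaped like the part that bears tray_in but green is not meant.

How it is judged:
By the outcome, as a careful person would: the job done as asked, in the order asked, and still so for the second after the job is handed in, while the arm keeps its last pose, push and grip.
It also fails if it takes over 66 s, if anything falls off the work surface, if the arm or the gripper's body presses on something with over 40 N, if the wrist force passes 120 N, or if a joint passes its speed limit or range.

## Working session

There is one attempt and no reset: what is moved stays moved. The work goes in short steps, Python scripts to look and compute and a tool call to move; the robot and the scene stay as the last step left them, time stands still between calls to the robot, and variables do not carry over. Pictures are saved under pics/ and viewed, about 8 in all and at most 12, crops included, and the job is handed in when it is done.

Besides the shell and the picture viewer there is one more tool, called after "Request:" in YAML: its name, and indented under it one key for each argument. servo_tool: Moves the arm, as the interface text tells. Its arguments: {"type":"object","properties":{"increments":{"type":"array"},"newtons":{"type":"number"}},"required":["increments"]}

```bash
mkdir -p pics
cat > h.py <<'E'
import numpy as np,cv2
from scipy.spatial.transform import Rotation as R
from cell import ctrl,cams,workorder
def snap(n,f):
    s=cams.snapshot(n); cv2.imwrite('pics/'+f+'.png',cv2.cvtColor(s['img'],cv2.COLOR_RGB2BGR)); np.savez('pics/'+f,**s); return s
def ray(s,u,v,z):
    d=np.linalg.inv(s['mtx'])@[u,v,1]; E=s['extrinsics']; d=E[:3,:3]@d; o=E[:3,3]
    return (o+d*(z-o[2])/d[2])
def proj(s,p):
    E=s['extrinsics']; c=E[:3,:3].T@(np.array(p)-E[:3,3]); q=s['mtx']@c; return q[:2]/q[2]
def rot():
    q=ctrl.read_state()['tool_rot']; return R.from_quat([q[1],q[2],q[3],q[0]])
E
python3 - <<'E'
from h import *
for n in('scene','top'):
    s=snap(n,n+'0'); print(n,s['mtx'],s['extrinsics'].round(3))
s=ctrl.read_state();print(s); print(rot().as_matrix().round(3))
E
```

```text
scene [[389.05304132   0.         278.92335011]
 [  0.         389.05304132 214.03470323]
 [  0.           0.           1.        ]] [[-0.489  0.688 -0.536  1.123]
 [ 0.872  0.386 -0.3    0.496]
 [-0.    -0.614 -0.789  1.014]
 [ 0.     0.     0.     1.   ]]
top [[414.36048112   0.         276.16837502]
 [  0.         414.36048112 210.78683648]
 [  0.           0.           1.        ]] [[ 0.022 -0.997  0.079  0.449]
 [-1.    -0.022  0.005  0.137]
 [-0.003 -0.079 -0.997  1.178]
 [ 0.     0.     0.     1.   ]]
{'t': 0.1, 'joint_pos': array([ 1.29609419,  0.46937786, -0.04856785,  1.53355791,  0.02408076,
        1.14103472, -0.08227427]), 'dq': array([-2.13403789e-04, -2.76094530e-03,  7.73821462e-04, -3.19962586e-03,
       -1.61644257e-04, -1.52667572e-05, -2.99139050e-04]), 'joint_efforts': array([ 4.99779380e-04, -5.09171283e+01, -8.13277345e-02, -2.36828738e+01,
       -6.15168689e-02,  3.44675977e-02,  4.38477798e-05]), 'eef_pos': array([ 0.16412575, -0.65420288,  0.23259979]), 'tool_rot': array([-8.85783067e-04,  9.92455408e-01,  1.22602854e-01, -1.38738413e-04]), 'wrist_force': array([ 0.4311994 , -0.07262587,  0.15288876]), 'ft_torque': array([0.00945518, 0.02156918, 0.01511183]), 'width': 0.08691729955777362}
[[ 0.97   0.243 -0.   ]
 [ 0.243 -0.97   0.002]
 [-0.    -0.002 -1.   ]]
```

```bash
ls .
```

```text
h.py
pics
```

View pics/top0.png

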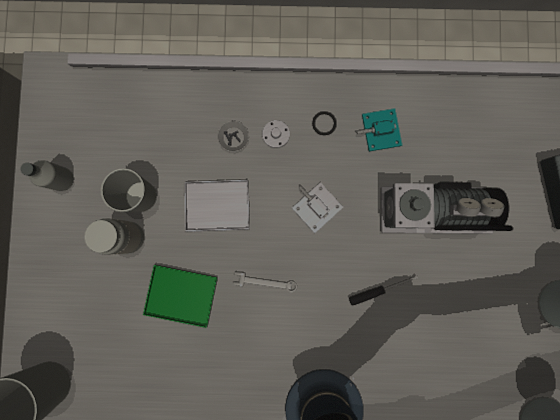

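View pics/scene0.png

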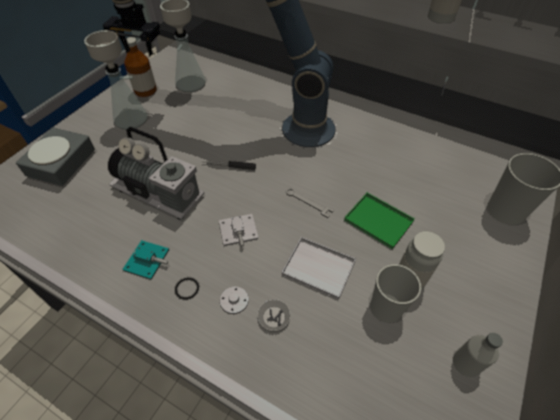

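The top view shows the pump at (445,205) with its motor to the right (-y), the cap at (415,203), the cover at (317,207) with its nozzle up-left, the white tray at (217,205) and the green decoy tray at (180,295). The scene view agrees.

Run:
```python
from h import *
s=dict(np.load('pics/top0.npz'))
for n,u,v,z in [('knob',415,203,.18),('cover',317,207,.01),('tray',217,205,.003),('dish',233,136,0),('box',550,187,.08),('beaker',124,190,.14),('bottle',105,236,.19)]: print(n,ray(s,u,v,z).round(3))
im=cv2.cvtColor(s['img'],cv2.COLOR_RGB2BGR)
c=np.hstack([cv2.resize(im[165:245,280:360],(400,400),interpolation=cv2.INTER_CUBIC),cv2.resize(im[165:245,370:450],(400,400),interpolation=cv2.INTER_CUBIC)])
cv2.imwrite('pics/c1.png',c)
g=cv2.cvtColor(im,cv2.COLOR_BGR2GRAY)
m=(g>150).astype(np.uint8)
cs,_=cv2.findContours(m,cv2.RETR_EXTERNAL,cv2.CHAIN_APPROX_NONE)
for k in cs:
    if cv2.contourArea(k)>200: print(cv2.minAreaRect(k),cv2.contourArea(k))
```

```text
knob [ 0.554 -0.192  0.18 ]
cover [0.555 0.028 0.01 ]
tray [0.555 0.312 0.003]
dish [0.756 0.273 0.   ]
box [ 0.615 -0.585  0.08 ]
beaker [0.575 0.528 0.14 ]
bottle [0.458 0.549 0.19 ]
```

View pics/c1.png

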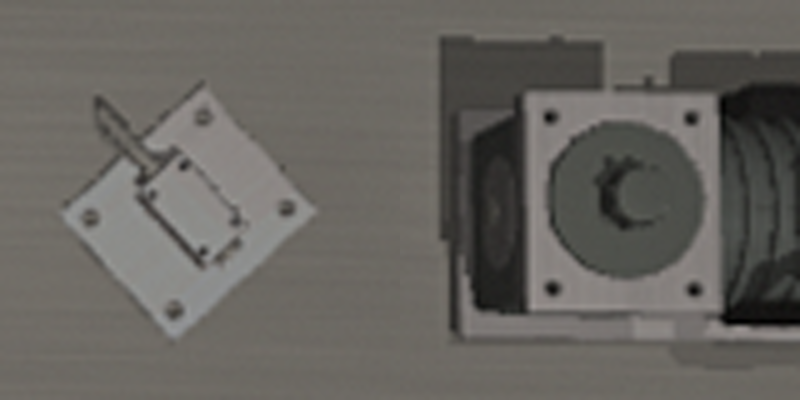

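Run:
```python
from h import *
s=dict(np.load('pics/top0.npz'))
f=lambda p,o,z:ray(s,(p[0]+.5)/5-.5+o,(p[1]+.5)/5-.5+165,z)[:2]
def fit(P,Q):
    # cv order +x+y, +x-y,-x-y,-x+y
    A=np.array([[43,35],[43,-35],[-43,-35],[-43,35]])/1e3
    c=Q.mean(0);B=Q-c; a=np.arctan2((A[:,0]*B[:,1]-A[:,1]*B[:,0]).sum(),(A*B).sum()); print(c.round(4),np.degrees(a).round(2),np.linalg.norm(B,axis=1).round(4))
fit(0,np.array([f(p,290,.15) for p in [(551-400+400,117),(691,117),(694,288),(552,288)]]) if 0 else np.array([f((x-400,y),370,.15) for x,y in [(551,117),(691,117),(694,288),(552,288)]]))
fit(0,np.array([f(p,280,.01) for p in [(203,117),(287,208),(175,309),(90,217)]]))
im=s['img']; g=im.min(2)[160:250,170:265]; 
print(g[45,::6], im[205,217])
m=(g>135).astype(np.uint8)
cs,_=cv2.findContours(m,cv2.RETR_EXTERNAL,cv2.CHAIN_APPROX_NONE)
k=max(cs,key=cv2.contourArea); r=cv2.minAreaRect(k); print(r); b=cv2.boxPoints(r)+[170,160]
Q=np.array([ray(s,*p,.01)[:2] for p in b]);print(Q.round(3),Q.mean(0))
```

```text
[ 0.5521 -0.1998] 0.77 [0.0548 0.0555 0.0549 0.0557]
[0.5543 0.0272] -46.77 [0.0551 0.0556 0.0552 0.0559]
[104 101 101 133 131 131 130 131 134 134 135 134 135 123 100 101] [140 136 133]
((52.41510009765625, 64.04717254638672), (6.124648571014404, 49.040626525878906), 87.51044464111328)
[[0.505 0.364]
 [0.514 0.226]
 [0.496 0.225]
 [0.487 0.362]] [0.50045191 0.29417333]
```

Request:
servo_tool:
  increments:
    - [-1,[0,0,-0.013],[0,0,-8.55]]
    - [-1,[0,0,-0.013],[0,0,-8.55]]
    - [-1,[0,0,-0.013],[0,0,-8.55]]
    - [-1,[0,0,-0.013],[0,0,-8.55]]
    - [-1,[0,0,-0.013],[0,0,-8.55]]
    - [-1,[0,0,-0.013],[0,0,-8.55]]
    - [-1,[0,0,-0.013],[0,0,-8.55]]
    - [-1,[0,0,-0.013],[0,0,-8.55]]
    - [-1,[0,0,-0.013],[0,0,-8.55]]

```text
t: 1.0
eef_pos: [0.1623, -0.6515, 0.3448]
tool_rot: [-0.009, 0.696, 0.718, 0.004]
wrist_force: [0.3, 0.3, 0.0]
width: 0.0874
```

Request:
servo_tool:
  increments:
    - [-1,[0.023,0.02,0],[0,0,0]]
    - [-1,[0.023,0.02,0],[0,0,0]]
    - [-1,[0.023,0.02,0],[0,0,0]]
    - [-1,[0.023,0.02,0],[0,0,0]]
    - [-1,[0.023,0.02,0],[0,0,0]]
    - [-1,[0.023,0.02,0],[0,0,0]]
    - [-1,[0.023,0.02,0],[0,0,0]]
    - [-1,[0.023,0.02,0],[0,0,0]]
    - [-1,[0.023,0.02,0],[0,0,0]]
    - [-1,[0.023,0.02,0],[0,0,0]]
    - [-1,[0.023,0.02,0],[0,0,0]]
    - [-1,[0.023,0.02,0],[0,0,0]]
    - [-1,[0.023,0.02,0],[0,0,0]]
    - [-1,[0.023,0.02,0],[0,0,0]]
    - [-1,[0.023,0.02,0],[0,0,0]]
    - [-1,[0.023,0.02,0],[0,0,0]]
    - [-1,[0.023,0.02,0],[0,0,0]]
    - [-1,[0.023,0.02,0],[0,0,0]]
    - [-1,[0.023,0.02,0],[0,0,0]]
    - [-1,[0,0,0],[0,0,0]]

```text
t: 3.0
eef_pos: [0.5371, -0.1849, 0.3414]
tool_rot: [-0.015, 0.697, 0.716, 0.003]
wrist_force: [-0.2, 1.5, 0.3]
width: 0.0871
```

Run:
```python
from h import *
s=snap('wrist','w1');print(s['extrinsics'].round(3),s['mtx'].round(1));st=ctrl.read_state();print(st['eef_pos'],rot().as_matrix().round(4),st['joint_pos'].round(2))
```

```text
[[ 0.999  0.03  -0.01   0.538]
 [ 0.026 -0.969 -0.246 -0.114]
 [-0.017  0.245 -0.969  0.495]
 [ 0.     0.     0.     1.   ]] [[312.6   0.  279.5]
 [  0.  312.6 210. ]
 [  0.    0.    1. ]]
[ 0.53587329 -0.18732693  0.34117843] [[-0.0237  0.9995 -0.0197]
 [ 0.9994  0.0241  0.0238]
 [ 0.0242 -0.0191 -0.9995]] [ 0.76  0.29 -0.62  1.6   0.15  1.33  0.14]
```

View pics/w1.png

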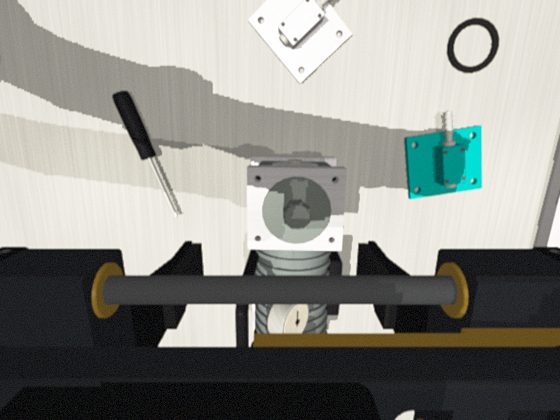

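```bash
cat >> h.py <<'E'
def go(p,yaw):
    st=ctrl.read_state(); r=rot(); a=np.radians(yaw); y=np.array([np.cos(a),np.sin(a),0]); z=np.array([0,0,-1.]); x=np.cross(y,z)
    T=R.from_matrix(np.c_[x,y,z])
    print('now',st['eef_pos'].round(4),'F',st['wrist_force'].round(1),'w',st['width'].round(4),'shift',((r.inv().apply(np.array(p)-st['eef_pos']))).round(4),'levelshift',T.inv().apply(np.array(p)-st['eef_pos']).round(4),'turn',(r.inv()*T).as_rotvec(degrees=True).round(2))
A4=np.array([[43,35],[43,-35],[-43,-35],[-43,35]])/1e3
def fit(Q):
    c=Q.mean(0);B=Q-c; a=np.arctan2((A4[:,0]*B[:,1]-A4[:,1]*B[:,0]).sum(),(A4*B).sum()); print('fit',c.round(4),np.degrees(a).round(2),np.linalg.norm(B,axis=1).round(4)); return c,np.degrees(a)
def dark(s,uv,w=5):
    g=s['img'].astype(float).mean(2); out=[]
    for u,v in uv:
        u0,v0=int(round(u))-w,int(round(v))-w; p=g[v0:v0+2*w+1,u0:u0+2*w+1]; k=np.clip(np.median(p)*.75-p,0,None)
        yy,xx=np.mgrid[0:p.shape[0],0:p.shape[1]]; out.append(((k*xx).sum()/k.sum()+u0,(k*yy).sum()/k.sum()+v0))
    return np.array(out)
E
python3 - <<'E'
from h import *
s=dict(np.load('pics/w1.npz'))
h=dark(s,[(335,180),(331,239),(258,239),(257,178)]);print(h.round(1))
fit(np.array([ray(s,*p,.15)[:2] for p in h]))
print('knob',ray(s,297,210,.175), 'disc',ray(s,297,210,.156))
c=dark(s,[(348,36),(301,70),(260,20)]);print(c)
print([ray(s,*p,.01)[:2].round(4) for p in c])
go([.552,-.2,.24],.8)
E
```

```text
[[334.  178.8]
 [330.9 239.3]
 [257.4 237.8]
 [257.7 177.6]]
fit [ 0.5517 -0.1994] 0.67 [0.0551 0.0555 0.0554 0.055 ]
knob [ 0.55292419 -0.1940939   0.175     ] disc [ 0.55381809 -0.19887522  0.156     ]
[[347.07522124  39.21681416]
 [300.16317099  68.07145396]
 [259.53381219  18.93798178]]
[array([0.6208, 0.013 ]), array([ 0.5568, -0.0258]), array([0.4978, 0.0358])]Traceback (most recent call last):
  File "<stdin>", line 8, in <module>
  File "h.py", line 16, in go
    print('now',st['eef_pos'].round(4),'F',st['wrist_force'].round(1),'w',st['width'].round(4),'shift',((r.inv().apply(np.array(p)-st['eef_pos']))).round(4),'levelshift',T.inv().apply(np.array(p)-st['eef_pos']).round(4),'turn',(r.inv()*T).as_rotvec(degrees=True).round(2))
                                                                          ^^^^^^^^^^^^^^^^^
AttributeError: 'float' object has no attribute 'round'
```

```bash
sed -i "s/st\['width'\].round(4)/round(st['width'],4)/" h.py; python3 -c "
from h import *
go([.552,-.2,.24],.7)"
```

```text
now [ 0.5359 -0.1873  0.3412] F [-0.7 -0.8 -0.4] w 0.0872 shift [-0.0155  0.0177  0.1005] levelshift [-0.0129  0.016   0.1012] turn [-1.1  -1.38  0.67]
```

Request:
servo_tool:
  increments:
    - [-1,[0,0,0],[-1.1,-1.4,0.7]]
    - [-1,[-0.0035,0.004,0.025],[0,0,0]]
    - [-1,[-0.0035,0.004,0.025],[0,0,0]]
    - [-1,[-0.0035,0.004,0.025],[0,0,0]]
    - [-1,[-0.0035,0.004,0.025],[0,0,0]]
    - [-1,[0,0,0],[0,0,0]]

```text
t: 3.65
eef_pos: [0.5478, -0.2103, 0.2387]
tool_rot: [0.005, 0.708, 0.706, -0.003]
wrist_force: [-0.3, 1.0, -0.7]
width: 0.0867
```

```bash
python3 -c "
from h import *
go([.552,-.1996,.171],.7)"
```

```text
now [ 0.5478 -0.2103  0.2387] F [-0.3  1.  -0.7] w 0.0867 shift [0.0115 0.004  0.0676] levelshift [0.0106 0.0043 0.0677] turn [ 0.17  0.7  -0.86]
```

Request:
servo_tool:
  increments:
    - [-1,[0.005,0.002,0.012],[0.2,0.7,-0.9]]
    - [-1,[0.006,0.002,0.015],[0,0,0]]
    - [-1,[0,0,0.015],[0,0,0]]
    - [-1,[0,0,0.012],[0,0,0]]
    - [-1,[0,0,0],[0,0,0]]

```text
t: 4.15
eef_pos: [0.5523, -0.1995, 0.1845]
tool_rot: [0.002, 0.703, 0.711, 0.001]
wrist_force: [-0.3, 0.2, 0.3]
width: 0.0872
```

```bash
python3 -c "
from h import *
go([.552,-.1996,.171],.7)"
```

```text
now [ 0.5523 -0.1995  0.1845] F [-0.3  0.2  0.3] w 0.0872 shift [-0.0001 -0.0003  0.0135] levelshift [-0.0001 -0.0003  0.0135] turn [ 0.25  0.13 -0.07]
```

Request:
servo_tool:
  increments:
    - [-1,[0,0,0.007],[0.2,0.1,0]]
    - [-1,[0,0,0.006],[0,0,0]]
    - [-1,[0,0,0],[0,0,0]]
    - [0,[0,0,0],[0,0,0]]
    - [1,[0,0,0],[0,0,0]]
    - [1,[0,0,0],[0,0,0]]
    - [1,[0,0,0],[0,0,0]]
    - [1,[0,0,0],[0,0,0]]
    - [1,[0,0,0],[0,0,0]]
    - [1,[0,0,0],[0,0,0]]
    - [1,[0,0,0],[0,0,0]]
    - [1,[0,0,0],[0,0,0]]
  newtons: 20

```text
t: 5.35
eef_pos: [0.5542, -0.1995, 0.1732]
tool_rot: [0.003, 0.703, 0.711, 0.001]
wrist_force: [0.1, -0.1, -0.1]
width: 0.0268
```

```bash
python3 -c "
from h import *
go([.552,-.1996,.28],.7)"
```

```text
now [ 0.5542 -0.1995  0.1732] F [ 0.1 -0.1 -0.1] w 0.0268 shift [-0.0003 -0.0016 -0.1068] levelshift [-1.000e-04 -2.200e-03 -1.068e-01] turn [ 0.32  0.12 -0.07]
```

Request:
servo_tool:
  increments:
    - [1,[0,0,-0.005],[0,0,0]]
    - [1,[0,0,-0.01],[0,0,0]]
    - [1,[0,0,-0.02],[0,0,0]]
    - [1,[0,0,-0.02],[0,0,0]]
    - [1,[0,0,-0.02],[0,0,0]]
    - [1,[0.01,0,-0.01],[0,0,0]]
    - [1,[0.03,0,0],[0,0,0]]
    - [1,[0.03,0,0],[0,0,0]]
    - [1,[0.03,0,0],[0,0,0]]
    - [1,[0.03,0,0],[0,0,0]]
    - [1,[0.03,0,0],[0,0,0]]
    - [1,[0.03,0,0],[0,0,0]]
    - [1,[0.03,0,0],[0,0,0]]
    - [1,[0.03,0,0],[0,0,0]]
    - [1,[0.03,0,0],[0,0,0]]
    - [1,[0.03,0,0],[0,0,0]]
    - [1,[0.03,0,0],[0,0,0]]
    - [1,[0.03,0,0],[0,0,0]]
    - [1,[0.02,0,0],[0,0,0]]
    - [1,[0,0,0],[0,0,0]]

```text
t: 7.35
eef_pos: [0.5416, 0.2169, 0.2666]
tool_rot: [0.002, 0.701, 0.713, 0.002]
wrist_force: [-1.2, -0.1, -1.1]
width: 0.0275
```

Run:
```python
from h import *
go([.555,.312,.25],.7)
s=dict(np.load('pics/top0.npz')); g=s['img'].min(2)[160:250,170:265]
m=cv2.morphologyEx((g>118).astype(np.uint8),cv2.MORPH_OPEN,np.ones((5,5)))
cs,_=cv2.findContours(m,cv2.RETR_EXTERNAL,cv2.CHAIN_APPROX_NONE)
r=cv2.minAreaRect(max(cs,key=cv2.contourArea)); b=cv2.boxPoints(r)+[170,160]; print(r)
Q=np.array([ray(s,*p,.003)[:2] for p in b]);print(Q.round(3),Q.mean(0))
snap('wrist','w2')
```

```text
now [0.5416 0.2169 0.2666] F [-1.2 -0.1 -1.1] w 0.0275 shift [0.0949 0.015  0.0168] levelshift [0.095  0.0145 0.0166] turn [ 0.31 -0.06  0.32]
((47.4388313293457, 44.72624969482422), (44.421875, 61.13608169555664), 88.02507019042969)
[[0.614 0.403]
 [0.624 0.228]
 [0.497 0.22 ]
 [0.487 0.393]] [0.55575149 0.3111118 ]
```

View pics/w2.png

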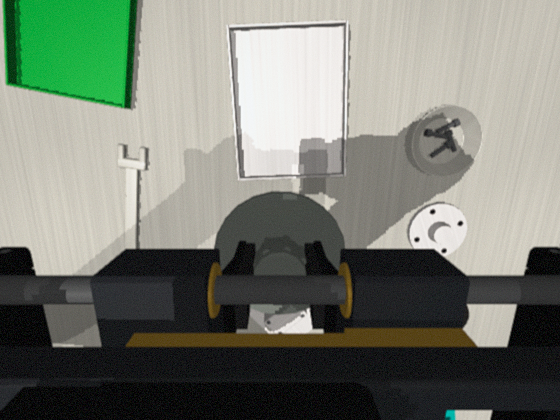

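Request:
servo_tool:
  increments:
    - [1,[0.02,0.005,0],[0.3,0,0.3]]
    - [1,[0.025,0.005,0],[0,0,0]]
    - [1,[0.025,0.005,0],[0,0,0]]
    - [1,[0.025,0,0],[0,0,0]]
    - [1,[0,0,0.03],[0,0,0]]
    - [1,[0,0,0.04],[0,0,0]]
    - [1,[0,0,0.04],[0,0,0]]
    - [1,[0,0,0.04],[0,0,0]]
    - [1,[0,0,0.02],[0,0,0]]
    - [1,[0,0,0],[0,0,0]]

```text
t: 8.4
eef_pos: [0.5623, 0.2958, 0.0914]
tool_rot: [0.006, 0.711, 0.704, -0.003]
wrist_force: [0.3, -0.6, -0.6]
width: 0.0274
```

```bash
python3 -c "
from h import *
go([.555,.312,.031],.7)"
```

```text
now [0.5623 0.2958 0.0914] F [ 0.3 -0.6 -0.6] w 0.0274 shift [ 0.0168 -0.0077  0.0602] levelshift [ 0.0162 -0.0071  0.0604] turn [ 0.23  0.72 -1.27]
```

Request:
servo_tool:
  increments:
    - [1,[0.008,-0.004,0],[0.2,0.7,-1.2]]
    - [1,[0.008,-0.004,0.015],[0,0,0]]
    - [1,[0,0,0.015],[0,0,0]]
    - [1,[0,0,0.01],[0,0,0]]
    - [1,[0,0,0.006],[0,0,0]]
    - [1,[0,0,0],[0,0,0]]

```text
t: 9.0
eef_pos: [0.5566, 0.3129, 0.0459]
tool_rot: [0.001, 0.704, 0.711, 0.003]
wrist_force: [-0.1, -0.2, -0.8]
width: 0.0274
```

```bash
python3 -c "
from h import *
go([.555,.312,.031],.7)"
```

```text
now [0.5566 0.3129 0.0459] F [-0.1 -0.2 -0.8] w 0.0274 shift [-0.0009 -0.0017  0.0149] levelshift [-0.0009 -0.0016  0.0149] turn [ 0.35 -0.16 -0.12]
```

Request:
servo_tool:
  increments:
    - [1,[0,0,0.006],[0.3,0,0]]
    - [1,[0,0,0.005],[0,0,0]]
    - [1,[0,0,0.003],[0,0,0]]
    - [1,[0,0,0],[0,0,0]]
    - [1,[0,0,0.002],[0,0,0]]
    - [1,[0,0,0],[0,0,0]]

```text
t: 9.6
eef_pos: [0.558, 0.3137, 0.0305]
tool_rot: [-0.0, 0.704, 0.71, 0.003]
wrist_force: [0.6, -0.0, -0.8]
width: 0.0278
```

Request:
servo_tool:
  increments:
    - [1,[0,0,0.001],[0,0,0]]
    - [1,[0,0,0],[0,0,0]]
    - [0.2,[0,0,0],[0,0,0]]
    - [-0.1,[0,0,0],[0,0,0]]
    - [-0.1,[0,0,0],[0,0,0]]
    - [-0.1,[0,0,0],[0,0,0]]
    - [-0.1,[0,0,0],[0,0,0]]
    - [-0.1,[0,0,0],[0,0,0]]

```text
t: 10.4
eef_pos: [0.5584, 0.3139, 0.0299]
tool_rot: [-0.0, 0.704, 0.71, 0.003]
wrist_force: [0.1, -0.1, -0.7]
width: 0.0478
```

```bash
python3 -c "
from h import *
go([.5545,.0275,.2],-46.8)"
```

```text
now [0.5584 0.3139 0.0299] F [ 0.1 -0.1 -0.7] w 0.0478 shift [-0.2856 -0.0058 -0.1715] levelshift [-0.1989  0.2061 -0.1701] turn [ 0.12 -0.37 47.33]
```

Request:
servo_tool:
  increments:
    - [-0.1,[0,0,-0.01],[0,0,0]]
    - [-0.1,[0,0,-0.02],[0,0,0]]
    - [-0.1,[0,0,-0.03],[0,0,0]]
    - [-0.1,[0,0,-0.04],[0,0,0]]
    - [-0.1,[0,0,-0.04],[0,0,0]]
    - [-0.1,[0,0,-0.04],[0,0,0]]
    - [-0.5,[0,0,-0.04],[0,0,0]]
    - [-1,[-0.03,0,-0.02],[0,0,0]]
    - [-1,[-0.03,0,0],[0,0,0]]
    - [-1,[-0.03,0,0],[0,0,0]]
    - [-1,[-0.03,0,0],[0,0,0]]
    - [-1,[-0.03,0,0],[0,0,0]]
    - [-1,[-0.03,0,0],[0,0,0]]
    - [-1,[-0.03,0,0],[0,0,0]]
    - [-1,[-0.03,0,0],[0,0,0]]
    - [-1,[-0.03,0,0],[0,0,0]]
    - [-1,[-0.03,0,0],[0,0,0]]
    - [-1,[-0.03,0,0],[0,0,0]]
    - [-1,[-0.02,0,0],[0,0,0]]
    - [-1,[0,0,0],[0,0,0]]

```text
t: 12.4
eef_pos: [0.5599, -0.0451, 0.2931]
tool_rot: [0.004, 0.7, 0.714, 0.009]
wrist_force: [-0.3, -0.0, 0.1]
width: 0.0871
```

Run:
```python
from h import *
go([.5545,.0275,.12],-46.8)
s=snap('wrist','w3')
a=np.radians(-46.8);M=np.array([[np.cos(a),-np.sin(a)],[np.sin(a),np.cos(a)]])
print([proj(s,[*(M@p+[.5545,.0275]),.01]).round(1) for p in A4],proj(s,[.5555,.312,.037]).round(1))
```

```text
now [ 0.5599 -0.0451  0.2931] F [-0.3 -0.   0.1] w 0.0871 shift [ 0.0715 -0.0072  0.1734] levelshift [ 0.0458 -0.0566  0.1731] turn [ 0.86 -0.83 47.96]
[array([313., 132.]), array([274.7, 166.8]), array([231.3, 119. ]), array([270. ,  81.3])] [ 277.2 -163.3]
```

View pics/w3.png

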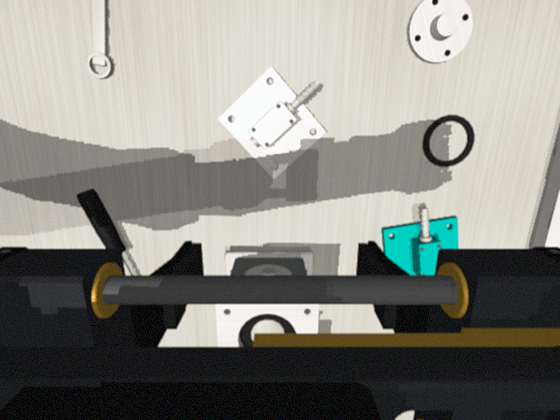

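Run:
```python
from h import *
s=dict(np.load('pics/w3.npz'))
h=dark(s,[(313,132),(231,119),(270,81)],4);print(h.round(1))
Q=np.array([ray(s,*p,.01)[:2] for p in h]);print(Q.round(4), 'centre from diagonal? hole order ++,--,-+', ((Q[0]+Q[1])/2).round(4))
d=Q[0]-Q[2]; print(np.degrees(np.arctan2(d[1],d[0])),np.linalg.norm(d)); d=Q[2]-Q[1]; print(np.degrees(np.arctan2(d[1],d[0]))-90,np.linalg.norm(d))
```

```text
[[313.7 132.6]
 [229.7 118.4]
 [267.5  80.3]]
[[0.6104 0.0194]
 [0.4974 0.0355]
 [0.5473 0.0839]] centre from diagonal? hole order ++,--,-+ [0.5539 0.0274]
-45.63511215281636 0.09030743765744806
-45.80968341598888 0.06950297421062995
```

Request:
servo_tool:
  increments:
    - [-1,[0,0,0],[0.9,-0.8,8]]
    - [-1,[0,0,0.005],[0,0,8]]
    - [-1,[0,0,0.01],[0,0,8]]
    - [-1,[0,0,0.01],[0,0,8]]
    - [-1,[0,0,0.01],[0,0,8]]
    - [-1,[0,0,0.01],[0,0,8]]
    - [-1,[0.015,-0.019,0],[0,0,0]]
    - [-1,[0.015,-0.019,0.02],[0,0,0]]
    - [-1,[0.015,-0.019,0.02],[0,0,0]]
    - [-1,[0,0,0.02],[0,0,0]]
    - [-1,[0,0,0.02],[0,0,0]]
    - [-1,[0,0,0],[0,0,0]]

```text
t: 13.65
eef_pos: [0.5534, 0.0634, 0.1716]
tool_rot: [-0.002, 0.929, 0.369, 0.007]
wrist_force: [-0.1, -1.2, 0.6]
width: 0.0872
```

```bash
python3 -c "
from h import *
go([.5545,.0275,.026],-46.8)"
```

```text
now [0.5534 0.0634 0.1716] F [-0.1 -1.2  0.6] w 0.0872 shift [-0.026   0.0265  0.1453] levelshift [-0.0238  0.0269  0.1456] turn [ 0.13 -0.84  0.12]
```

Request:
servo_tool:
  increments:
    - [-1,[-0.012,0.013,0],[0,-0.8,0]]
    - [-1,[-0.012,0.013,0.02],[0,0,0]]
    - [-1,[0,0,0.025],[0,0,0]]
    - [-1,[0,0,0.025],[0,0,0]]
    - [-1,[0,0,0.015],[0,0,0]]
    - [-1,[0,0,0],[0,0,0]]

```text
t: 14.25
eef_pos: [0.5599, 0.025, 0.0921]
tool_rot: [0.004, 0.929, 0.369, 0.006]
wrist_force: [0.1, 0.3, -0.1]
width: 0.0869
```

```bash
python3 -c "
from h import *
go([.5543,.0275,.026],-46.6)"
```

```text
now [0.5599 0.025  0.0921] F [ 0.1  0.3 -0.1] w 0.0869 shift [-0.0028 -0.0065  0.066 ] levelshift [-0.0024 -0.0057  0.0661] turn [ 0.71 -0.42 -0.04]
```

Request:
servo_tool:
  increments:
    - [-1,[-0.002,-0.005,0.01],[0.7,-0.4,0]]
    - [-1,[0,0,0.015],[0,0,0]]
    - [-1,[0,0,0.012],[0,0,0]]
    - [-1,[0,0,0.008],[0,0,0]]
    - [-1,[0,0,0],[0,0,0]]

```text
t: 14.75
eef_pos: [0.5574, 0.0274, 0.0467]
tool_rot: [0.001, 0.929, 0.369, 0.002]
wrist_force: [-0.3, -1.0, -0.3]
width: 0.087
```

```bash
python3 -c "
from h import *
go([.5543,.0275,.026],-46.6)
s=snap('wrist','w4')"
```

```text
now [0.5574 0.0274 0.0467] F [-0.3 -1.  -0.3] w 0.087 shift [-0.0023 -0.0023  0.0207] levelshift [-0.0022 -0.0022  0.0207] turn [ 0.17 -0.21 -0.06]
```

View pics/w4.png

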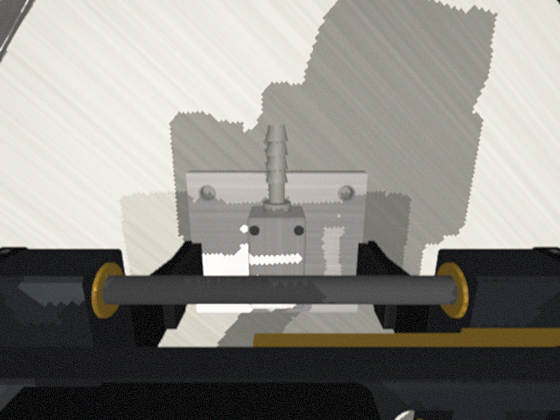

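Request:
servo_tool:
  increments:
    - [-1,[-0.002,-0.002,0.008],[0.2,-0.2,0]]
    - [-1,[0,0,0.007],[0,0,0]]
    - [-1,[0,0,0.004],[0,0,0]]
    - [-1,[0,0,0],[0,0,0]]

```text
t: 15.2
eef_pos: [0.5554, 0.0279, 0.0273]
tool_rot: [-0.0, 0.929, 0.369, 0.001]
wrist_force: [-0.6, 0.8, -0.3]
width: 0.0869
```

```bash
python3 -c "
from h import *
go([.5543,.0275,.026],-46.6)"
```

```text
now [0.5554 0.0279 0.0273] F [-0.6  0.8 -0.3] w 0.0869 shift [-0.0011 -0.0005  0.0013] levelshift [-0.0011 -0.0005  0.0013] turn [ 0.04 -0.1  -0.04]
```

Request:
servo_tool:
  increments:
    - [0,[-0.001,0,0.001],[0,0,0]]
    - [0.1,[0,0,0],[0,0,0]]
    - [0.2,[0,0,0],[0,0,0]]
    - [1,[0,0,0],[0,0,0]]
    - [1,[0,0,0],[0,0,0]]
    - [1,[0,0,0],[0,0,0]]
    - [1,[0,0,0],[0,0,0]]
    - [1,[0,0,0],[0,0,0]]
    - [1,[0,0,0],[0,0,0]]
    - [1,[0,0,0],[0,0,0]]
  newtons: 50

```text
t: 16.2
eef_pos: [0.5553, 0.0273, 0.0271]
tool_rot: [0.0, 0.929, 0.369, 0.002]
wrist_force: [-0.1, -0.8, -0.0]
width: 0.0319
```

```bash
python3 -c "
from h import *
print(rot().as_matrix().round(4))
go([.5543,.0275,.026],-46.6)"
```

```text
[[ 0.7272  0.6864  0.0035]
 [ 0.6864 -0.7272  0.0011]
 [ 0.0033  0.0016 -1.    ]]
now [0.5553 0.0273 0.0271] F [-0.1 -0.8 -0. ] w 0.0319 shift [-0.0006 -0.0008  0.0011] levelshift [-0.0006 -0.0008  0.0011] turn [ 0.09 -0.19 -0.05]
```

Request:
servo_tool:
  increments:
    - [1,[0,0,-0.005],[0,0,0]]
    - [1,[0,0,-0.01],[0,0,0]]
    - [1,[0,0,-0.02],[0,0,0]]
    - [1,[0,0,-0.03],[0,0,0]]
    - [1,[0,0,-0.03],[0,0,0]]
    - [1,[0,0,-0.03],[0,0,0]]
    - [1,[0,0,-0.03],[0,0,-4]]
    - [1,[0,0,-0.03],[0,0,-6]]
    - [1,[0,0,-0.03],[0,0,-7]]
    - [1,[0,0,-0.01],[0,0,-7]]
    - [1,[0,0,0],[0,0,-7]]
    - [1,[0,0,0],[0,0,-7]]
    - [1,[0,0,0],[0,0,-6]]
    - [1,[0,0,0],[0,0,-3]]
    - [1,[0,0,0],[0,0,0]]

```text
t: 17.7
eef_pos: [0.543, 0.0257, 0.2594]
tool_rot: [-0.005, 0.691, 0.722, -0.008]
wrist_force: [-0.1, 0.3, -5.7]
width: 0.0317
```

Run:
```python
from h import *
go([.5518,-.1,.27],.7)
snap('wrist','w5')
```

```text
now [0.543  0.0257 0.2594] F [-0.1  0.3 -5.7] w 0.0317 shift [-0.126   0.0031 -0.0101] levelshift [-0.1258  0.0072 -0.0106] turn [-1.05  0.25  1.82]
```

View pics/w5.png

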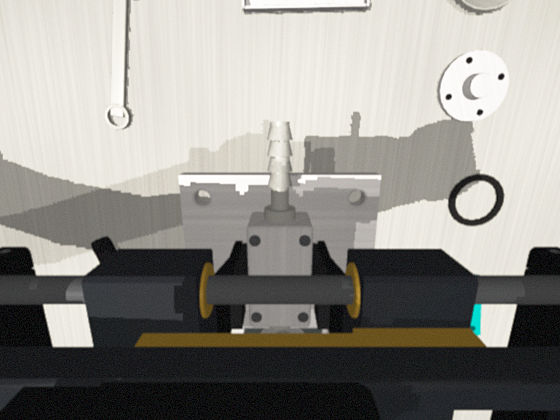

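```bash
cat >> h.py <<'E'
def toolpt(s,u,v,z,st=None):
    st=ctrl.read_state(); r=rot(); E=s['extrinsics']; d=r.inv().apply(E[:3,:3]@np.linalg.inv(s['mtx'])@[u,v,1]); o=r.inv().apply(E[:3,3]-st['eef_pos'])
    return (o+d*(z-o[2])/d[2])[:2]
E
python3 - <<'E'
from h import *
s=dict(np.load('pics/w5.npz'))
h=dark(s,[(203,196),(357,196)],9);print(h.round(1),[toolpt(s,*p,.0171).round(4) for p in h],'edge',[toolpt(s,*p,.0171).round(4) for p in [(180,174),(380,175.5)]])
b=dark(s,[(255,240),(305,241),(305,317),(257,317)],6);print(b.round(1));Q=np.array([toolpt(s,*p,-.0109) for p in b]);print(Q.round(4),Q.mean(0))
im=cv2.cvtColor(s['img'],cv2.COLOR_RGB2BGR); cv2.imwrite('pics/c2.png',cv2.resize(im[165:330,170:390],(800,600),interpolation=cv2.INTER_CUBIC))
E
```

```text
[[196.  196. ]
 [362.1 197.2]] [array([ 0.0358, -0.0461]), array([0.0352, 0.0458])] edge [array([ 0.0481, -0.0539]), array([0.0473, 0.0547])]
[[254.5 240.6]
 [304.3 240.6]
 [302.8 316.8]
 [256.  316.8]]
[[ 0.0204 -0.0119]
 [ 0.0204  0.012 ]
 [-0.0216  0.0121]
 [-0.0216 -0.012 ]] [-6.20085616e-04  2.98521822e-05]
```

Request:
servo_tool:
  increments:
    - [1,[0,0,-0.005],[-1,0.2,1.8]]
    - [1,[-0.01,0,-0.005],[0,0,0]]
    - [1,[-0.02,0.002,-0.005],[0,0,0]]
    - [1,[-0.025,0.002,0],[0,0,0]]
    - [1,[-0.025,0.002,0],[0,0,0]]
    - [1,[-0.02,0,0],[0,0,0]]
    - [1,[-0.015,0,0],[0,0,0]]
    - [1,[0,0,0],[0,0,0]]
    - [1,[0,0,0],[0,0,0]]

```text
t: 18.65
eef_pos: [0.5484, -0.097, 0.2785]
tool_rot: [0.002, 0.706, 0.708, -0.001]
wrist_force: [-0.4, -0.1, -6.5]
width: 0.0317
```

Run:
```python
from h import *
go([.5518,-.1995,.22],.7)
```

```text
now [ 0.5484 -0.097   0.2785] F [-0.4 -0.1 -6.5] w 0.0317 shift [-0.1023  0.003   0.0589] levelshift [-0.1026  0.0021  0.0585] turn [ 0.11  0.26 -0.54]
```

Request:
servo_tool:
  increments:
    - [1,[-0.015,0.001,0],[0.1,0.3,-0.5]]
    - [1,[-0.02,0.001,0],[0,0,0]]
    - [1,[-0.02,0.001,0],[0,0,0]]
    - [1,[-0.015,0,0],[0,0,0]]
    - [1,[-0.007,0,0.01],[0,0,0]]
    - [1,[0,0,0.015],[0,0,0]]
    - [1,[0,0,0.015],[0,0,0]]
    - [1,[0,0,0.01],[0,0,0]]
    - [1,[0,0,0],[0,0,0]]
    - [1,[0,0,0],[0,0,0]]

```text
t: 19.65
eef_pos: [0.5534, -0.1632, 0.2255]
tool_rot: [-0.003, 0.697, 0.717, 0.003]
wrist_force: [0.5, 0.2, -4.5]
width: 0.0316
```

Run:
```python
from h import *
go([.5518,-.1993,.19],.7)
```

```text
now [ 0.5534 -0.1632  0.2255] F [ 0.5  0.2 -4.5] w 0.0316 shift [-0.0363 -0.0027  0.0352] levelshift [-0.036  -0.0021  0.0355] turn [ 0.03 -0.48  0.97]
```

Request:
servo_tool:
  increments:
    - [1,[-0.008,-0.001,0.005],[0,-0.5,1]]
    - [1,[-0.008,-0.001,0.008],[0,0,0]]
    - [1,[-0.008,0,0.006],[0,0,0]]
    - [1,[-0.004,0,0.004],[0,0,0]]
    - [1,[0,0,0],[0,0,0]]
    - [1,[0,0,0],[0,0,0]]

```text
t: 20.25
eef_pos: [0.5527, -0.1946, 0.2018]
tool_rot: [0.002, 0.704, 0.71, 0.0]
wrist_force: [0.1, 0.3, -5.0]
width: 0.0315
```

Run:
```python
from h import *
go([.5518,-.1993,.187],.7)
```

```text
now [ 0.5527 -0.1946  0.2018] F [ 0.1  0.3 -5. ] w 0.0315 shift [-0.0046 -0.001   0.0149] levelshift [-0.0046 -0.001   0.0148] turn [ 0.18  0.14 -0.2 ]
```

Request:
servo_tool:
  increments:
    - [1,[-0.002,-0.0005,0.003],[0.2,0.1,-0.2]]
    - [1,[-0.0015,0,0.004],[0,0,0]]
    - [1,[0,0,0.002],[0,0,0]]
    - [1,[0,0,0],[0,0,0]]
    - [1,[0,0,0],[0,0,0]]

```text
t: 20.75
eef_pos: [0.5527, -0.1977, 0.1925]
tool_rot: [0.0, 0.702, 0.712, 0.0]
wrist_force: [1.0, -0.1, -6.0]
width: 0.0313
```

Run:
```python
from h import *
go([.5518,-.1993,.187],.7)
s=snap('wrist','w6')
```

```text
now [ 0.5527 -0.1977  0.1925] F [ 1.  -0.1 -6. ] w 0.0313 shift [-0.0016 -0.0009  0.0055] levelshift [-0.0016 -0.0009  0.0055] turn [0.02 0.01 0.07]
```

View pics/w6.png

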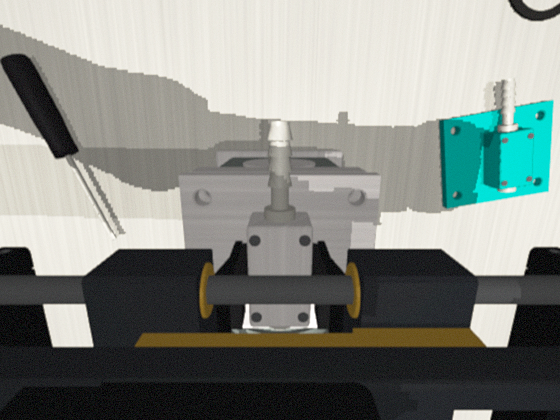

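Request:
servo_tool:
  increments:
    - [1,[-0.0015,-0.001,0.003],[0,0,0]]
    - [1,[0,0,0.002],[0,0,0]]
    - [1,[0,0,0],[0,0,0]]
    - [1,[0,0,0],[0,0,0]]

```text
t: 21.2
eef_pos: [0.5517, -0.1991, 0.1874]
tool_rot: [0.0, 0.702, 0.712, 0.0]
wrist_force: [-0.1, -0.2, -6.3]
width: 0.0316
```

Run:
```python
from h import *
go([.5518,-.1993,.187],.7)
t=snap('top','top1'); c=snap('scene','scene1')
a=cv2.cvtColor(t['img'],cv2.COLOR_RGB2BGR); b=cv2.cvtColor(c['img'],cv2.COLOR_RGB2BGR)
def drw(im,s,pts,x0,y0,w,h):
    k=cv2.resize(im[y0:y0+h,x0:x0+w],None,fx=400/w,fy=400/w,interpolation=cv2.INTER_CUBIC); return k
print('head corners scene',[proj(c,[.5518+x,-.1996+y,z]).round(1) for x in(.055,) for y in(-.048,.048) for z in(.15,.16,.17)])
o=np.hstack([drw(a,t,0,370,160,80,100),drw(b,c,0,130,130,80,100)]); cv2.imwrite('pics/c3.png',o)
```

```text
now [ 0.5517 -0.1991  0.1874] F [-0.1 -0.2 -6.3] w 0.0316 shift [-0.0002  0.0001  0.0004] levelshift [-0.0002  0.0001  0.0004] turn [0.04 0.02 0.1 ]
head corners scene [array([148.5, 177.3]), array([147.7, 175.1]), array([146.8, 172.8]), array([173.5, 188.9]), array([172.8, 186.7]), array([172.1, 184.4])]
```

View pics/c3.png

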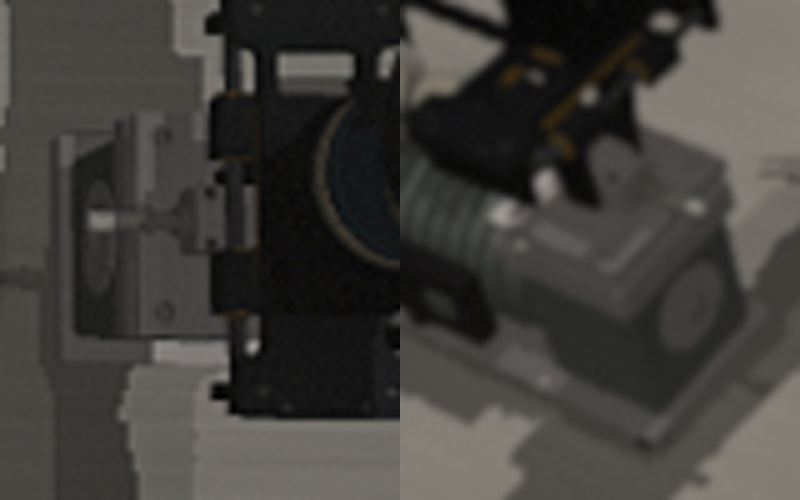

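Run:
```python
from h import *
t=dict(np.load('pics/top1.npz'))
h=dark(t,[(402.2,187),(402.4,221.6)],3);print(h.round(1)); Q=np.array([ray(t,*p,.17)[:2] for p in h]);Q2=np.array([ray(t,*p,.17)[:2] for p in [(402.2,187),(402.3,221.6)]])
a=np.radians(.7);M=np.array([[np.cos(a),-np.sin(a)],[np.sin(a),np.cos(a)]])
T=np.array([M@p+[.5518,-.1996] for p in [(.043,.035),(-.043,.035)]]);print('cover holes',Q.round(4),Q2.round(4),'threads',T.round(4))
go([.5518,-.1993,.187],.7)
im=cv2.cvtColor(t['img'],cv2.COLOR_RGB2BGR); cv2.imwrite('pics/c4.png',cv2.resize(im[90:250,170:450],(784,448),interpolation=cv2.INTER_CUBIC))
```

```text
[[403.  186.5]
 [403.9 221.9]]
cover holes [[ 0.5952 -0.1665]
 [ 0.5085 -0.1685]] [[ 0.5939 -0.1646]
 [ 0.5091 -0.1647]] threads [[ 0.5944 -0.1641]
 [ 0.5084 -0.1651]]
now [ 0.5518 -0.1991  0.1875] F [ 0.1 -0.5 -6.4] w 0.0317 shift [-0.0002  0.      0.0005] levelshift [-0.0002  0.      0.0005] turn [0.05 0.02 0.1 ]
```

View pics/c4.png

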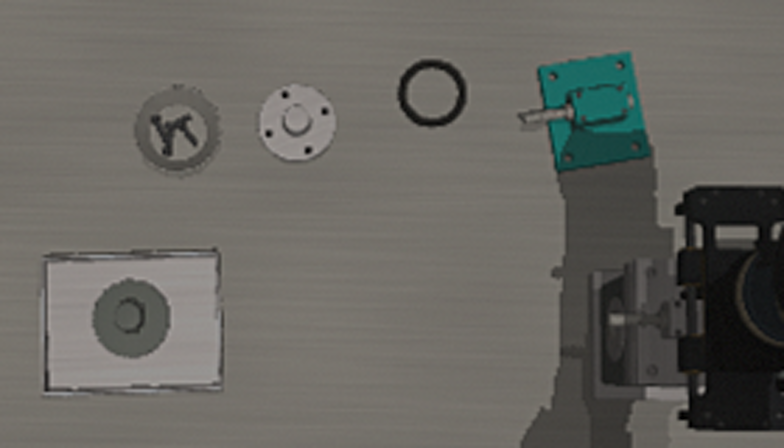

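The cap lies flat, knob up, in the tray. The cover's holes sit over the threads and the arm is steady, so I'm handing in.

```bash
python3 -c "
from h import *
print(workorder.finish_job()); go([.5518,-.1993,.187],.7)"
```

```text
the job is handed in; nothing more can be done
None
the job is handed in; nothing more can be done
```

I put the dust cap in the white parts tray. The arm is now holding the head cover by its valve block about 10 mm above the pump head, with the nozzle pointing away from the motor. I handed the job in at about 21 s of the 66 s allowed.

- **Cap:** the last top view shows it flat, knob up, near the middle of the tray.
- **Hover:** the measured tool pose puts the cover about 10.4 mm above the head. It is level and square to the head within about 0.1°.
- **Holes:** from hand-picked pixels in the last top view, the two visible cover holes lie within about 0.9 mm of the expected thread positions. The other two holes were hidden under the gripper, so I couldn't check them directly.
- **A check that disagreed:** an automatic dark-spot measurement on the same holes came out 1 to 3.5 mm off. I put this down to shadow and plate edges inside its window, so I relied on the hand-picked points and the earlier wrist-camera measurement of the cover in the grip, which was within 1 mm.
- **Contact and bystanders:** the wrist-force readings after each move showed no bump; at the end it read only the held cover's weight, about 6 N. The dish, blank, gasket and turquoise cover looked unmoved in the last view. I did not recheck the driver, spanner, bottle or beaker.

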